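# Snug up the manifold's wing plug and open the air

### The arm

A 6-joint arm with a two-finger parallel gripper is mounted at the origin on a cart in front of the work surface, level with it; the furniture and walls round the work are solid. World frame = base frame: x ahead of the robot, y to its left, z up, the work surface at z = 0. Lengths are in mm, angles in rad, forces in N, time in s.
With the tool pointing down it reaches from about 350 to 975 mm from the base axis. Payload 7.1 kg.
Tool frame: the origin (TCP) lies midway between the tips of the shut fingers; the grasp point (between the pads) lies pinch_z behind it (pinch_z is the distance from the TCP to the grasp point, in mm); z points along the fingers, y is the line along which they close (so a half turn about z gives the same grasp; the last joint's range is limited). The gripper opens to 88 mm and grips with 3 to 60 N. Pads are 20 mm wide; open, the fingers measure 115 mm over their backs; the gripper's body (75 mm by 178 mm) begins 61 mm behind the grasp point.
Start: joints at [-1.267, 0.423, 1.63, -0, 1.089, -0.019], TCP at [198.282, -592.696, 222.675] pointing down, gripper open.
Joint ranges: [-3, 3], [-0.9, 2.11], [0.09, 2.58], [-1.31, 4.45], [0.11, 2.69], [-2.54, 2.54]. Speed limits (rad/s): [2.39, 2.39, 3.01, 3.14, 3.14, 3.14].

### API

Orientations are given as a rotation vector (axis times angle).
In Python, from workcell import get_obs, get_image, close_job, pinch_z gives the robot as it stands.
- The arm moves only by the tool jog_arm, never from a script. Its argument "commands" is a list of rows, each a list of 3 entries, a list of its own where there are three numbers: the gripper command: -1 is shut, 1 is fully open, values between are in proportion, then the shift along the tool's x, y, z as a fraction of full scale, then the turn, a rotation vector about the tool's x, y, z as a fraction of full scale. In form: [[gripper, [tx, ty, tz], [rx, ry, rz]], ...]. A call has 1 to 10 rows; each row shifts and turns the commanded pose from where the row before left it, along the tool's axes as they then stand; what a row does not reach is not made up. Full scale, the value 1, is 0.1 m for a shift and 45 degrees for a turn. A row lasts 1/10 s, in which the tool goes at most 50 mm and 8.59 degrees, less where a joint would pass 70% of its speed; a pose out of reach is approached as far as the arm can. A call with a number of a shift or a turn outside -1 to 1 is refused whole. A call with a gripper value outside its range is refused whole. The fingers move at their own pace and stop on an object; the grip force is fixed at half the most. Time passes only in rows, so rows that do not move let the fingers close. It gives the time, the measured TCP pose, the force, the opening and the grip force at its end, in the units of the state.
- get_obs(): the state, without advancing time (a new reading comes with each control period).
- get_image(name): name is "scene" or "top"; returns a dict with "image" (420x560x3 uint8, blue, green, red), "z_map" (420x560 float32, mm along the optical axis (not along the pixel's ray), 0 where there is no reading), "intrinsics" (3x3 intrinsics, pixels), "eye" and "orientation" of the camera in the world. Camera axes: x right, y down, z forward; pixel columns grow to the right and rows downward; lengths in mm; the calibration is good to about 2 mm. A picture is of the moment at which its call begins.
- close_job(): hands the job in; it is judged then, once.
The state is a dict: "t": time; "qpos": joint angles; "qvel": joint speeds; "joint_torque": joint torques, N m; "ee_pos": TCP position; "orientation": TCP orientation; "ft_force": force on the tool from outside, world axes, zero at the start; "moment": the same for the moment, N m; "width": finger opening in mm; "grasp_force": force on a finger pad.
Only numpy, scipy, OpenCV 4.12 (cv2) and the standard library are available. Lean on these libraries where they do the work, as an engineer would, in place of code of your own. Each camera call takes 0.05 s, during which the arm holds its last target. There are 200 camera calls.

### The job

The tapered brass wing plug in the air manifold on the mat is only started in its thread. Turn it clockwise until it goes snug, about 0.6 newton-metres and never more than 0.9, and only then swing the ball-valve lever its full quarter turn to open the air. Leave the speaker module, the phone shell and the tape roll where they are.

Things in the scene. Friction and masses are not known exactly. Their poses are not given: they have to be found in the camera images.
- manifold: Aluminium air manifold screwed down on the mat: a block 50 x 180 mm, top face 40 mm above the mat, on two thin feet that stick out 15 mm in front and behind. Origin: centre of its underside, on the mat. y runs along the block towards the end with the plug and the inlet nipple, z is up; three hose barbs stick out 23 mm on its +x side. It does not move.
- plug_head (a point): Centre of the plug's brass wing, 76 mm above the mat, on the plug's upright axis. The wing is an upright flat bar 34 mm long (this point's x), 10 mm thick (its y), 26 mm high (63 to 89 mm above the mat), to be gripped from above across its thickness; it may start in any direction. Below it: a flange of 10 mm radius, 54 to 58 mm above the mat.
- port (a point): Mouth of the threaded port on the plug's axis, 65 mm along the manifold's +y from its origin; boss of 15 mm radius, 46 mm above the mat. The plug turns about this upright axis, clockwise seen from above to tighten. Its sinking is far too small for the measured poses to tell, so snug must be felt.
- run_end (a point): Thread of the plug inside the port, unseen: 0.2 to 0.95 mm too high at the start, and 36 mm above the mat once it is run in to where the taper bites (1.8 mm a turn). Backing the plug off lifts it again.
- wedge_end (a point): Taper of the plug in the port, unseen; 30 mm above the mat till it bites, 0.035 to 0.23 mm lower when snug. Easy turning (0.06 N m), then it bites, 0.6 to 3.3 rad from the start: torque jumps to 0.4 N m while turning (0.2 standing still) and rises 0.9 N m per rad. 0.5 to 0.9 N m is snug; more is over-tightened. Let go, it stays or eases back a little, still snug.
- lever (a joint): Ball-valve lever on the other end of the manifold; 0 = shut (points to the manifold's -x, across the block), 1.57 = open (in line with the block, pointing to the manifold's -y, away from the plug). It turns counter-clockwise seen from above to open, takes 0.12 N m, stays where it is left and has a stop at each end.
- lever_grip (a point): Centre of the lever's black plastic grip, 64 mm above the mat and 65 mm from the lever's pivot. The grip is 46 mm long, 18 mm wide and 12 mm high, with free space of 58 mm under it outside the block. This point's -x points outward along the lever.
- valve_axis (a point): Pivot axis of the lever, 64 mm above the mat, 70 mm from the manifold's origin along its -y.
- speaker_module: Small flat black speaker module, 22 x 42 x 5 mm, lying behind the manifold's plug end. Origin: centre of its underside. Not to be moved.
- phone_shell: Opened phone shell, 68 x 138 x 7 mm, lying in front of the manifold's plug half. Origin: centre of its underside. Not to be moved.
- tape_roll: Roll of tape, 68 mm across, 19 mm high, lying beside the manifold's plug end. Origin: centre of its underside. Not to be moved.

How it is judged:
By the outcome, as a careful person would: the job done as asked, in the order asked, and still so for the second after the job is handed in, with the robot touching nothing.
It also fails if it takes over 72 s, if anything falls off the work surface, if the arm or the gripper's body presses on something with over 40 N, if the wrist force passes 120 N, or if a joint passes its speed limit or range.

## Working session

There is one attempt and no reset: what is moved stays moved. The work goes in short steps, Python scripts to look and compute and a tool call to move; the robot and the scene stay as the last step left them, time stands still between calls to the robot, and variables do not carry over. Pictures are saved under pics/ and viewed, at most 10 in all, crops included, and the job is handed in when it is done.

Besides the shell and the picture viewer there is one more tool, called by a JSON object that holds its "op" and its "data". jog_arm: Moves the arm, as the interface text tells. Its arguments: {"type":"object","properties":{"commands":{"type":"array","items":{"type":"array"}}},"required":["commands"]}

```bash
mkdir -p pics
cat > h.py <<'E'
import numpy as np, cv2
from scipy.spatial.transform import Rotation as R
from workcell import get_obs,get_image,close_job,pinch_z
def cloud(d):
    K=np.array(d["intrinsics"]);z=d["z_map"];v,u=np.mgrid[:z.shape[0],:z.shape[1]]
    P=np.stack([(u-K[0,2])/K[0,0]*z,(v-K[1,2])/K[1,1]*z,z],-1)
    o=np.array(d["orientation"]);M=R.from_rotvec(o).as_matrix() if o.size==3 else o
    W=P@M.T+np.array(d["eye"]);W[z==0]=np.nan
    return W
E
python3 - <<'E'
from h import *
np.set_printoptions(precision=3,suppress=True)
print(pinch_z if not callable(pinch_z) else pinch_z())
print(get_obs())
for n in("top","scene"):
    d=get_image(n);cv2.imwrite(f"pics/{n}0.png",d["image"]);print(n,d["eye"],d["orientation"],d["intrinsics"])
    np.save(n+"0.npy",cloud(d))
E
```

```text
18.700000000000003
{'t': 0.0, 'qpos': array([-1.267,  0.424,  1.631,  0.   ,  1.089, -0.019]), 'qvel': array([0.002, 0.001, 0.001, 0.002, 0.002, 0.001]), 'joint_torque': array([  0.003, -54.462, -27.366,   0.064,   0.023,  -0.   ]), 'ee_pos': array([ 198.115, -592.189,  221.924]), 'orientation': array([-3.099, -0.505,  0.   ]), 'ft_force': array([-0.338, -0.026, -0.198]), 'moment': array([-0.061, -0.035, -0.043]), 'grasp_force': 0.0, 'width': 87.81216878480231}
top [432.408 136.825 928.314] [-2.195  2.187 -0.099] [[505.394   0.    279.102]
 [  0.    505.394 209.905]
 [  0.      0.      1.   ]]
scene [-86.504 433.165 622.681] [-1.339  2.115 -1.013] [[485.563   0.    274.408]
 [  0.    485.563 203.948]
 [  0.      0.      1.   ]]
```

View pics/top0.png

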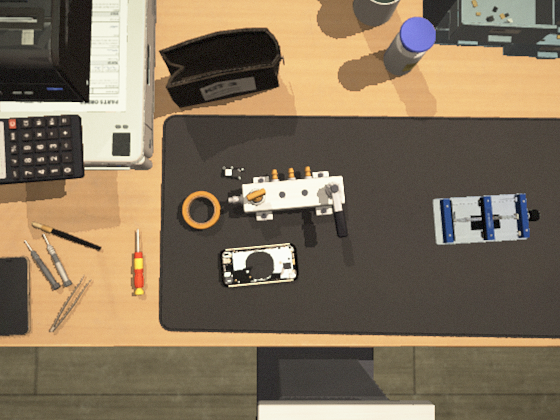

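View pics/scene0.png

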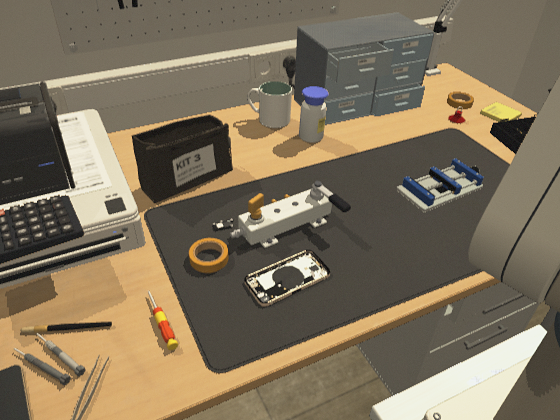

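Top view: the manifold block spans about (243–345, 177–215). The wing is at (256,196), the valve pivot at (334,188), the grip at (341,222), the tape roll at (200,210), the phone at (260,264) and the speaker at (232,172).

Run:
```python
from h import *
np.set_printoptions(precision=1,suppress=True)
W=np.load("top0.npy"); im=cv2.imread("pics/top0.png")
def sel(m,name):
    p=W[m]; r=cv2.minAreaRect(p[:,:2].astype(np.float32)); 
    c=p[:,:2]-p[:,:2].mean(0); w,v=np.linalg.eigh(c.T@c); 
    print(name,len(p),"mean",p.mean(0),"rect",r,"axis deg",np.degrees(np.arctan2(v[1,1],v[0,1])))
v,u=np.mgrid[:420,:560]; z=W[...,2]
reg=(u>225)&(u<360)&(v>165)&(v<245)
sel(reg&(z>34)&(z<44)&(u>240)&(u<350),"block")
sel(reg&(z>80)&(z<95)&(u<285),"wing")
sel(reg&(z>64)&(z<78)&(u>315)&(v>205),"grip")
sel(reg&(z>50)&(u>315),"lever all")
S=np.load("scene0.npy");zs=S[...,2];v2,u2=v,u
W=S
sel((u>240)&(u<275)&(v>185)&(v<225)&(zs>82)&(zs<94),"wing scene")
sel((u>320)&(u<355)&(v>180)&(v<215)&(zs>64)&(zs<76),"grip scene")
big=cv2.resize(im[160:250,220:360],None,fx=5.5,fy=5.5,interpolation=cv2.INTER_CUBIC);cv2.imwrite("pics/crop.png",big)
```

```text
block 2335 mean [528.6  99.1  39.8] rect ((528.97705078125, 97.23162841796875), (50.34210968017578, 180.3612060546875), 5.350286483764648) axis deg 96.56274757449728
wing 121 mean [522.2 162.   88.1] rect ((522.5872192382812, 162.05169677734375), (10.15167236328125, 33.60445785522461), 24.591341018676758) axis deg 114.31115305568613
grip 311 mean [477.2  18.5  68.8] rect ((478.385986328125, 18.470563888549805), (53.86601638793945, 18.308473587036133), 10.399286270141602) axis deg -170.32028587544664
lever all 571 mean [499.3  22.4  66.9] rect ((499.2323913574219, 23.851411819458008), (97.37769317626953, 26.801206588745117), 6.1728668212890625) axis deg -170.0713702759091
wing scene 108 mean [518.2 165.1  88. ] rect ((519.9912109375, 164.62966918945312), (10.517176628112793, 33.08222579956055), 25.43662452697754) axis deg 111.34480963091109
grip scene 275 mean [481.5  22.4  69. ] rect ((491.1832275390625, 22.605621337890625), (84.51740264892578, 18.508258819580078), 7.523760795593262) axis deg -172.18471318263093
```

View pics/crop.png

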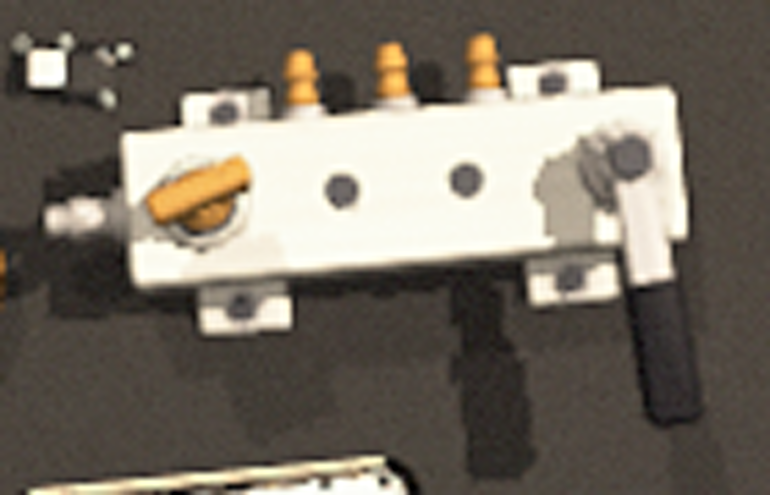

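{"op": "jog_arm", "data": {"commands": [[1, [0.32, -0.36, 0], [0, 0, 0]], [1, [0.32, -0.36, 0], [0, 0, 0]], [1, [0.32, -0.36, 0], [0, 0, 0]], [1, [0.32, -0.36, 0], [0, 0, 0]], [1, [0.32, -0.36, 0], [0, 0, 0]], [1, [0.32, -0.36, 0], [0, 0, 0]], [1, [0.32, -0.36, 0], [0, 0, 0]], [1, [0.32, -0.36, 0], [0, 0, 0]], [1, [0.32, -0.36, 0], [0, 0, 0]], [1, [0.32, -0.36, 0], [0, 0, 0]]]}}

```text
t: 1.1
ee_pos: [387.8, -147.9, 222.7]
orientation: [3.101, 0.504, 0.0]
ft_force: [0.5, -1.0, -0.5]
width: 88.1
grasp_force: 0.0
```

{"op": "jog_arm", "data": {"commands": [[1, [0.32, -0.36, 0], [0, 0, 0]], [1, [0.32, -0.36, 0], [0, 0, 0]], [1, [0.32, -0.36, 0], [0, 0, 0]], [1, [0.32, -0.36, 0], [0, 0, 0]], [1, [0.32, -0.36, 0], [0, 0, 0]], [1, [0.32, -0.36, 0], [0, 0, 0]], [1, [0, 0, 0], [0, 0, -0.178]], [1, [0, 0, 0], [0, 0, -0.178]], [1, [0, 0, 0], [0, 0, -0.178]], [1, [0, 0, 0], [0, 0, -0.178]]]}}

```text
t: 2.1
ee_pos: [500.8, 116.2, 222.3]
orientation: [-2.837, -1.35, 0.001]
ft_force: [-0.4, 0.2, 0.1]
width: 88.0
grasp_force: 0.0
```

{"op": "jog_arm", "data": {"commands": [[1, [0, 0, 0], [0, 0, -0.178]], [1, [0, 0, 0], [0, 0, -0.178]], [1, [0, 0, 0], [0, 0, -0.178]], [1, [0, 0, 0], [0, 0, -0.178]], [1, [0, 0, 0], [0, 0, -0.178]], [1, [0, 0, 0], [0, 0, -0.178]], [1, [0, 0, 0], [0, 0, -0.178]], [1, [0, 0, 0], [0, 0, -0.178]], [1, [0, 0, 0], [0, 0, 0]], [1, [0, 0, 0], [0, 0, 0]]]}}

```text
t: 3.1
ee_pos: [501.0, 115.9, 222.5]
orientation: [-1.702, -2.64, 0.0]
ft_force: [0.0, -0.2, 1.1]
width: 88.1
grasp_force: 0.0
```

{"op": "jog_arm", "data": {"commands": [[1, [0.336, 0.386, 0], [0, 0, 0]], [1, [0, 0, 0.4], [0, 0, 0]], [1, [0, 0, 0.4], [0, 0, 0]], [1, [0, 0, 0.4], [0, 0, 0]], [1, [0, 0, 0.2], [0, 0, 0]], [1, [0, 0, 0.18], [0, 0, 0]], [1, [0, 0, 0], [0, 0, 0]], [1, [0, 0, 0], [0, 0, 0]]]}}

```text
t: 3.9
ee_pos: [521.7, 161.5, 64.7]
orientation: [-1.699, -2.642, 0.001]
ft_force: [-0.2, 0.5, 1.5]
width: 87.7
grasp_force: 0.0
```

Run:
```python
from h import *
d=get_image("scene");c=d["image"][150:260,200:350];cv2.imwrite("pics/s1.png",cv2.resize(c,None,fx=5,fy=5,interpolation=cv2.INTER_CUBIC))
o=get_obs();print(o["ee_pos"],o["orientation"],o["qpos"],o["ft_force"],o["moment"])
```

```text
[522.26406018 161.68615395  65.39892307] [1.69817410e+00 2.64232931e+00 1.05522881e-03] [ 2.78473990e-01  5.43035775e-01  1.89325833e+00 -3.56584367e-05
  7.04383645e-01 -1.49869907e-01] [ 0.85542121 -0.26712587  0.18288317] [-0.02104117 -0.15489135 -0.02280132]
```

View pics/s1.png

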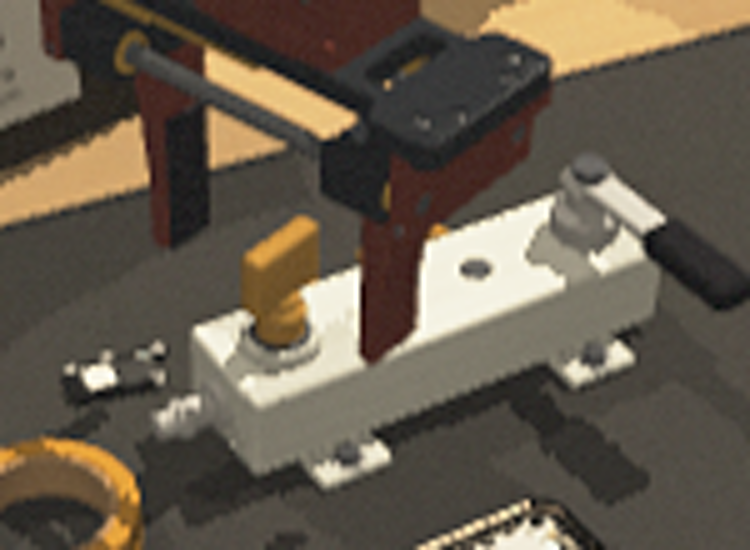

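The right finger tip is at (385,360) and the left one at (175,240), with the wing at (275,290) between them. It's centred, so I'll close.

{"op": "jog_arm", "data": {"commands": [[-1, [0, 0, 0], [0, 0, 0]], [-1, [0, 0, 0], [0, 0, 0]], [-1, [0, 0, 0], [0, 0, 0]], [-1, [0, 0, 0], [0, 0, 0]], [-1, [0, 0, 0], [0, 0, 0]], [-1, [0, 0, 0], [0, 0, 0]], [-1, [0, 0, 0], [0, 0, 0]], [-1, [0, 0, 0], [0, 0, 0]]]}}

```text
t: 4.75
ee_pos: [521.7, 161.5, 64.6]
orientation: [-1.697, -2.644, 0.0]
ft_force: [-0.1, 0.5, -0.5]
width: 27.3
grasp_force: 0.0
```

```bash
cat > o.py <<'E'
from h import *
np.set_printoptions(precision=3,suppress=True)
M=[];F=[]
for i in range(1): o=get_obs()
r=R.from_rotvec(o["orientation"]).as_matrix()
print(o["t"],o["ee_pos"],"yawY",np.degrees(np.arctan2(r[1,1],r[0,1])),"q",o["qpos"],"F",o["ft_force"],"M",o["moment"],"tq",o["joint_torque"],o["width"],o["grasp_force"])
E
python3 o.py
```

```text
4.75 [521.69  161.515  64.631] yawY 24.61600829007237 q [ 0.278  0.544  1.894 -0.     0.704 -0.151] F [-0.144  0.501 -0.489] M [ 0.039 -0.085  0.02 ] tq [ -0.002 -51.838 -17.708   0.045   0.027   0.   ] 27.336735402803956 0.0
```

{"op": "jog_arm", "data": {"commands": [[-1, [0, 0, 0], [0, 0, 0]], [-1, [0, 0, 0], [0, 0, 0]], [-1, [0, 0, 0], [0, 0, 0]], [-1, [0, 0, 0], [0, 0, 0]], [-1, [0, 0, 0], [0, 0, 0]], [-1, [0, 0, 0], [0, 0, 0]]]}}

```text
t: 5.35
ee_pos: [521.3, 161.4, 64.6]
orientation: [-1.697, -2.643, 0.001]
ft_force: [-2.3, -1.5, 2.7]
width: 9.8
grasp_force: 30.0
```

```bash
python3 o.py
```

```text
5.35 [521.332 161.366  64.619] yawY 24.61359733963748 q [ 0.278  0.544  1.894 -0.     0.704 -0.151] F [-2.272 -1.484  2.716] M [-0.364  0.447 -0.048] tq [  0.427 -51.087 -19.188   0.168  -0.916  -0.049] 9.755594403432314 29.995891749858856
```

{"op": "jog_arm", "data": {"commands": [[-1, [0, 0, 0], [0, 0, 0.15]], [-1, [0, 0, 0], [0, 0, 0.15]], [-1, [0, 0, 0], [0, 0, 0.15]], [-1, [0, 0, 0], [0, 0, 0.1]]]}}

```text
t: 5.75
ee_pos: [520.7, 161.2, 64.6]
orientation: [-2.228, -2.214, 0.003]
ft_force: [-5.6, -1.8, 5.9]
width: 9.5
grasp_force: 30.0
```

```bash
python3 o.py
```

```text
5.75 [520.684 161.199  64.585] yawY -0.36538389286130524 q [ 0.278  0.544  1.895 -0.     0.705  0.285] F [-5.618 -1.838  5.938] M [-0.406  0.845  0.096] tq [  0.137 -50.322 -20.184   0.218  -1.634  -0.611] 9.52332657737851 30.00126600265503
```

{"op": "jog_arm", "data": {"commands": [[-1, [0, 0, 0], [0, 0, 0.08]], [-1, [0, 0, 0], [0, 0, 0.08]]]}}

```text
t: 5.95
ee_pos: [520.5, 161.2, 64.6]
orientation: [-2.361, -2.071, 0.004]
ft_force: [-5.1, -2.2, 5.7]
width: 9.8
grasp_force: 30.0
```

```bash
python3 o.py
```

```text
5.95 [520.49  161.203  64.58 ] yawY -7.468363423103521 q [ 0.279  0.544  1.895 -0.     0.705  0.409] F [-5.061 -2.217  5.699] M [-0.343  0.932  0.145] tq [ -0.053 -50.165 -20.407   0.141  -1.795  -0.746] 9.80660817361189 30.001510977745056
```

{"op": "jog_arm", "data": {"commands": [[-1, [0, -0.012, 0], [0, 0, 0.06]], [-1, [0, 0, 0], [0, 0, 0.06]], [-1, [0, 0, 0], [0, 0, 0.06]]]}}

```text
t: 6.25
ee_pos: [520.0, 161.3, 64.6]
orientation: [-2.501, -1.901, 0.002]
ft_force: [-2.4, -2.2, 4.3]
width: 9.7
grasp_force: 30.0
```

```bash
python3 o.py
```

```text
6.25 [520.029 161.299  64.599] yawY -15.52085889545098 q [ 0.279  0.543  1.897 -0.001  0.703  0.55 ] F [-2.384 -2.197  4.338] M [-0.544  0.502  0.068] tq [  0.813 -50.83  -19.446   0.462  -1.16   -0.556] 9.739996815623229 30.000253915786743
```

{"op": "jog_arm", "data": {"commands": [[-1, [0, 0, 0], [0, 0, 0.06]], [-1, [0, 0, 0], [0, 0, 0.06]], [-1, [0, 0, 0], [0, 0, 0.06]]]}}

```text
t: 6.55
ee_pos: [519.9, 161.4, 64.6]
orientation: [-2.629, -1.72, 0.002]
ft_force: [-2.5, -2.2, 4.0]
width: 10.4
grasp_force: 30.0
```

```bash
python3 o.py
```

```text
6.55 [519.852 161.368  64.612] yawY -23.624486142354506 q [ 0.279  0.543  1.897 -0.     0.703  0.692] F [-2.481 -2.195  4.015] M [-0.486  0.611  0.018] tq [  0.408 -50.613 -19.703   0.312  -1.334  -0.556] 10.382634366679811 30.00024139881134
```

{"op": "jog_arm", "data": {"commands": [[-1, [0, 0, 0], [0, 0, 0.07]], [-1, [0, 0, 0], [0, 0, 0.07]], [-1, [0, 0, 0], [0, 0, 0.07]], [-1, [0, 0, 0], [0, 0, 0.07]], [-1, [0, 0, 0], [0, 0, 0.07]], [-1, [0, 0, 0], [0, 0, 0.07]]]}}

```text
t: 7.15
ee_pos: [519.4, 161.5, 64.6]
orientation: [-2.875, -1.265, 0.003]
ft_force: [-5.5, 0.2, 4.2]
width: 10.2
grasp_force: 30.1
```

```bash
python3 o.py
```

```text
7.15 [519.435 161.522  64.599] yawY -42.517412832137126 q [0.28  0.543 1.897 0.    0.704 1.022] F [-5.459  0.241  4.189] M [-0.075  0.974  0.457] tq [ -1.086 -50.391 -20.094   0.205  -1.598  -0.236] 10.166607116184789 30.114953219890594
```

{"op": "jog_arm", "data": {"commands": [[-1, [0, 0, 0], [0, 0, 0.04]], [-1, [0, 0, 0], [0, 0, 0.04]]]}}

```text
t: 7.35
ee_pos: [519.4, 161.6, 64.6]
orientation: [-2.913, -1.176, 0.004]
ft_force: [-5.1, 0.6, 4.8]
width: 9.9
grasp_force: 30.2
```

```bash
python3 o.py
```

```text
7.35 [519.381 161.593  64.585] yawY -46.03249043448847 q [ 0.28   0.543  1.897 -0.     0.704  1.083] F [-5.093  0.608  4.844] M [-0.08   0.956  0.52 ] tq [ -1.287 -50.301 -20.147   0.149  -1.639   0.1  ] 9.896705187080224 30.186355412006378
```

{"op": "jog_arm", "data": {"commands": [[-1, [0, 0, 0], [0, 0, 0.04]], [-1, [0, 0, 0], [0, 0, 0.04]], [-1, [0, 0, 0], [0, 0, 0.04]]]}}

```text
t: 7.65
ee_pos: [519.3, 161.7, 64.6]
orientation: [-2.965, -1.038, 0.004]
ft_force: [-5.2, 0.9, 4.6]
width: 9.8
grasp_force: 30.4
```

```bash
python3 o.py
```

```text
7.65 [519.326 161.686  64.62 ] yawY -51.4175154760843 q [0.28  0.542 1.897 0.    0.704 1.177] F [-5.209  0.911  4.59 ] M [-0.     0.986  0.618] tq [ -1.659 -50.253 -20.215   0.091  -1.684   0.161] 9.819890434338355 30.385514795780182
```

{"op": "jog_arm", "data": {"commands": [[-1, [0, 0, 0], [0, 0, 0]], [-1, [0, 0, 0], [0, 0, 0]]]}}

```text
t: 7.85
ee_pos: [519.3, 161.7, 64.6]
orientation: [-2.964, -1.04, 0.004]
ft_force: [-4.9, 0.5, 4.6]
width: 9.9
grasp_force: 30.3
```

```bash
python3 o.py
```

```text
7.85 [519.324 161.676  64.605] yawY -51.34676605146646 q [0.28  0.543 1.897 0.    0.704 1.176] F [-4.879  0.469  4.631] M [0.08  0.982 0.543] tq [ -1.576 -50.261 -20.208   0.092  -1.68    0.571] 9.946379674241841 30.30382812023163
```

{"op": "jog_arm", "data": {"commands": [[1, [0, 0, 0], [0, 0, 0]], [1, [0, 0, 0], [0, 0, 0]], [1, [0, 0, 0], [0, 0, 0]], [1, [0, 0, 0], [0, 0, 0]], [1, [0, 0, 0], [0, 0, 0]], [1, [0, 0, -0.25], [0, 0, 0]], [1, [0, 0, -0.3], [0, 0, 0]], [1, [0, 0, -0.3], [0, 0, 0]], [1, [0, 0, 0], [0, 0, 0.176]], [1, [0, 0, 0], [0, 0, 0.176]]]}}

```text
t: 8.85
ee_pos: [521.4, 161.9, 151.0]
orientation: [-3.081, -0.61, -0.004]
ft_force: [-0.1, -0.5, -0.8]
width: 86.1
grasp_force: 0.0
```

{"op": "jog_arm", "data": {"commands": [[1, [0, 0, 0], [0, 0, 0.176]], [1, [0, 0, 0], [0, 0, 0.176]], [1, [0, 0, 0], [0, 0, 0]], [1, [0, 0, 0], [0, 0, 0]]]}}

```text
t: 9.25
ee_pos: [520.6, 161.7, 149.7]
orientation: [-3.136, -0.194, -0.0]
ft_force: [-0.1, 0.6, 0.1]
width: 87.7
grasp_force: 0.0
```

```bash
python3 o.py
```

```text
9.25 [520.553 161.663 149.675] yawY -82.90725245862679 q [0.279 0.406 1.861 0.    0.875 1.726] F [-0.078  0.615  0.075] M [0.026 0.018 0.032] tq [ -0.008 -48.612 -22.538   0.003  -0.075   0.173] 87.6565242930007 0.0
```

{"op": "jog_arm", "data": {"commands": [[1, [-0.21, 0.45, 0], [0, 0, 0]], [1, [-0.21, 0.45, 0], [0, 0, 0]], [1, [-0.21, 0.45, 0], [0, 0, 0]], [1, [0, 0, 0], [0, 0, 0]], [0.2, [0, 0, 0], [0, 0, 0]], [0.2, [0, 0, 0], [0, 0, 0]], [0.2, [0, 0, 0.25], [0, 0, 0]]]}}

```text
t: 9.95
ee_pos: [477.4, 21.4, 126.7]
orientation: [3.136, 0.193, 0.011]
ft_force: [0.1, 0.4, 0.1]
width: 67.1
grasp_force: 0.0
```

```bash
python3 o.py
python3 - <<'E'
from h import *
d=get_image("scene");c=d["image"][130:250,230:390];cv2.imwrite("pics/s2.png",cv2.resize(c,None,fx=4.8,fy=4.8,interpolation=cv2.INTER_CUBIC))
E
```

```text
9.95 [477.389  21.374 126.728] yawY -82.9575738074039 q [0.02  0.356 2.022 0.    0.757 1.467] F [0.079 0.416 0.128] M [ 0.032 -0.012  0.01 ] tq [ -0.267 -47.201 -19.375   0.011   1.371  -0.006] 67.06825183339528 0.0
```

View pics/s2.png

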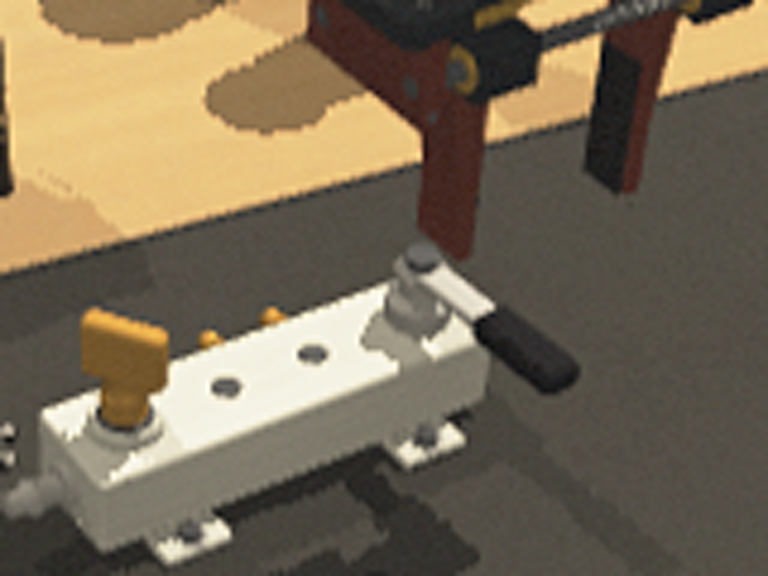

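The wing at (125,350) has turned and been let go. The open fingers hover over the lever grip at (530,350). I'll descend and grip it.

{"op": "jog_arm", "data": {"commands": [[0.2, [0, 0, 0.25], [0, 0, 0]], [0.2, [0, 0, 0.25], [0, 0, 0]], [0.2, [0, 0, 0.25], [0, 0, 0]], [-1, [0, 0, 0], [0, 0, 0]], [-1, [0, 0, 0], [0, 0, 0]], [-1, [0, 0, 0], [0, 0, 0]], [-1, [0, 0, 0], [0, 0, 0]], [-1, [0, 0, 0], [0, 0, 0]], [-1, [0, 0, 0], [0, 0, 0]], [-1, [0, 0, 0], [0, 0, 0]]]}}

```text
t: 11.0
ee_pos: [474.9, 20.3, 50.7]
orientation: [-3.136, -0.189, -0.003]
ft_force: [-1.5, 2.0, 7.3]
width: 17.8
grasp_force: 29.9
```

```bash
python3 o.py
```

```text
11.0 [474.86   20.27   50.669] yawY -83.09334645376474 q [0.018 0.5   2.053 0.    0.587 1.468] F [-1.519  2.035  7.292] M [0.345 0.156 0.265] tq [ -1.338 -42.678 -13.606  -0.121  -0.39    0.258] 17.815527888319597 29.90949422121048
```

{"op": "jog_arm", "data": {"commands": [[-1, [0.003, 0.063, 0], [0, 0, -0.1333]], [-1, [0.003, 0.063, 0], [0, 0, -0.1333]], [-1, [0.003, 0.063, 0], [0, 0, -0.1333]], [-1, [0.003, 0.063, 0], [0, 0, -0.1333]], [-1, [0.003, 0.063, 0], [0, 0, -0.1333]]]}}

```text
t: 11.5
ee_pos: [487.0, -8.1, 50.7]
orientation: [-2.978, -1.0, -0.005]
ft_force: [1.6, 10.4, 3.8]
width: 17.8
grasp_force: 29.9
```

```bash
python3 o.py
```

```text
11.5 [486.99   -8.144  50.682] yawY -52.891029451255946 q [-0.042  0.51   2.029  0.002  0.6    0.879] F [ 1.572 10.431  3.846] M [ 1.875 -0.379  0.289] tq [ -5.032 -44.907 -12.733  -1.555   0.239   1.826] 17.811970488537337 29.94293510913849
```

{"op": "jog_arm", "data": {"commands": [[-1, [0.003, 0.063, 0], [0, 0, -0.1333]], [-1, [0.003, 0.063, 0], [0, 0, -0.1333]], [-1, [0.003, 0.063, 0], [0, 0, -0.1333]], [-1, [0.003, 0.063, 0], [0, 0, -0.1333]], [-1, [0.003, 0.063, 0], [0, 0, -0.1333]]]}}

```text
t: 12.0
ee_pos: [511.2, -26.3, 50.6]
orientation: [-2.618, -1.735, -0.005]
ft_force: [0.7, 20.2, 4.8]
width: 17.8
grasp_force: 29.9
```

```bash
python3 o.py
```

```text
12.0 [511.187 -26.322  50.631] yawY -22.935383354007637 q [-0.076  0.534  1.974  0.005  0.631  0.32 ] F [ 0.698 20.194  4.846] M [ 3.184 -0.241  0.293] tq [ -9.67  -47.008 -14.47   -3.065  -0.295   1.668] 17.78370515690457 29.894014298915863
```

{"op": "jog_arm", "data": {"commands": [[-1, [0.03, 0.0, 0], [0, 0, 0]], [-1, [0.006, 0.063, 0], [0, 0, -0.1333]], [-1, [0.006, 0.063, 0], [0, 0, -0.1333]], [-1, [0.006, 0.063, 0], [0, 0, -0.1333]]]}}

```text
t: 12.4
ee_pos: [528.9, -30.0, 50.6]
orientation: [-2.313, -2.125, 0.003]
ft_force: [-6.9, -2.4, 11.6]
width: 17.8
grasp_force: 30.0
```

```bash
python3 o.py
```

```text
12.4 [528.872 -29.957  50.614] yawY -4.857827458296678 q [-0.079  0.553  1.932 -0.001  0.658  0.007] F [-6.931 -2.369 11.589] M [-0.428  1.008  0.206] tq [  1.562 -46.77  -17.571   0.797  -1.902   1.598] 17.825487364839898 29.962208569049835
```

{"op": "jog_arm", "data": {"commands": [[-1, [0.002, 0.042, 0], [0, 0, -0.0889]], [-1, [0.002, 0.042, 0], [0, 0, -0.0889]]]}}

```text
t: 12.6
ee_pos: [537.1, -30.0, 50.6]
orientation: [-2.16, -2.279, 0.003]
ft_force: [-6.8, -1.1, 12.6]
width: 17.6
grasp_force: 30.0
```

```bash
python3 o.py
```

```text
12.6 [537.09  -29.951  50.6  ] yawY 3.067953375916511 q [-0.077  0.561  1.914 -0.001  0.669 -0.13 ] F [-6.776 -1.136 12.556] M [-0.371  1.098  0.329] tq [  1.23  -47.16  -18.204   0.776  -1.957   1.15 ] 17.634306268421444 29.979937076568604
```

{"op": "jog_arm", "data": {"commands": [[-1, [0.0, 0.021, 0], [0, 0, -0.0444]], [-1, [0, 0, 0], [0, 0, 0]]]}}

```text
t: 12.8
ee_pos: [538.6, -29.8, 50.6]
orientation: [-2.122, -2.313, 0.004]
ft_force: [-7.3, -2.4, 13.4]
width: 17.6
grasp_force: 30.0
```

```bash
python3 o.py
```

```text
12.8 [538.649 -29.82   50.587] yawY 4.934689994078216 q [-0.077  0.563  1.91  -0.001  0.672 -0.162] F [-7.345 -2.421 13.381] M [-0.518  1.273  0.124] tq [  1.808 -46.465 -19.121   0.755  -2.159  -0.224] 17.617744211672058 29.96410846710205
```

{"op": "jog_arm", "data": {"commands": [[-1, [0.0, 0.021, 0], [0, 0, -0.0444]], [-1, [0, 0, 0], [0, 0, 0]]]}}

```text
t: 13.0
ee_pos: [538.7, -29.6, 50.5]
orientation: [-2.081, -2.346, 0.007]
ft_force: [-13.2, -3.8, 19.5]
width: 17.7
grasp_force: 30.2
```

```bash
python3 o.py
```

```text
13.0 [538.734 -29.578  50.457] yawY 6.832739539097161 q [-0.077  0.564  1.907 -0.001  0.678 -0.195] F [-13.153  -3.833  19.502] M [-0.598  2.235 -0.469] tq [  2.903 -45.063 -21.779   0.505  -3.825  -0.805] 17.66219329426454 30.21230310201645
```

{"op": "jog_arm", "data": {"commands": [[-1, [0.0, 0.021, 0], [0, 0, -0.0444]], [-1, [0, 0, 0], [0, 0, 0]]]}}

```text
t: 13.2
ee_pos: [538.8, -29.3, 50.3]
orientation: [-2.038, -2.379, 0.011]
ft_force: [-19.2, -5.5, 24.5]
width: 18.3
grasp_force: 30.6
```

```bash
python3 o.py
```

```text
13.2 [538.765 -29.324  50.277] yawY 8.818283036132904 q [-0.076  0.566  1.904 -0.001  0.683 -0.229] F [-19.165  -5.476  24.466] M [-0.833  3.167 -0.655] tq [  3.443 -43.734 -24.509   0.622  -5.474  -0.93 ] 18.2874346201203 30.620901882648468
```

{"op": "jog_arm", "data": {"commands": [[1, [0, 0, 0], [0, 0, 0]], [1, [0, 0, 0], [0, 0, 0]], [1, [0, 0, 0], [0, 0, 0]], [1, [0, 0, 0], [0, 0, 0]], [1, [0, 0, 0], [0, 0, 0]], [1, [0, 0, -0.3], [0, 0, 0]], [1, [0, 0, -0.4], [0, 0, 0]], [1, [0, 0, -0.4], [0, 0, 0]], [1, [-0.4, 0, 0], [0, 0, 0]], [1, [-0.4, 0, 0], [0, 0, 0]]]}}

```text
t: 14.2
ee_pos: [558.2, -108.2, 161.6]
orientation: [2.038, 2.387, 0.003]
ft_force: [-0.0, 0.6, -0.5]
width: 87.6
grasp_force: 0.0
```

{"op": "jog_arm", "data": {"commands": [[1, [-0.45, 0, 0], [0, 0, 0]], [1, [-0.45, 0, 0], [0, 0, 0]], [1, [-0.45, 0, 0], [0, 0, 0]], [1, [-0.45, 0, 0], [0, 0, 0]], [1, [0, 0, 0], [0, 0, 0]], [1, [0, 0, 0], [0, 0, 0]], [1, [0, 0, 0], [0, 0, 0]]]}}

```text
t: 14.9
ee_pos: [584.1, -284.7, 159.3]
orientation: [-2.042, -2.386, 0.0]
ft_force: [0.0, 0.2, -0.3]
width: 87.8
grasp_force: 0.0
```

```bash
python3 o.py
python3 - <<'E'
from h import *
d=get_image("top");im=d["image"];c=im[150:300,175:375];cv2.imwrite("pics/t3.png",cv2.resize(c,None,fx=4,fy=4,interpolation=cv2.INTER_CUBIC))
W=cloud(d);z=W[...,2];v,u=np.mgrid[:420,:560]
for n,m in(("lever",(z>56)&(z<75)&(u>315)&(u<400)&(v>165)&(v<240)&(W[...,1]<15)),("wing",(z>80)&(z<95)&(u<285)&(u>240)&(v>165)&(v<240))):
    print(n,m.sum(),cv2.minAreaRect(W[m][:,:2].astype(np.float32)))
E
```

```text
14.9 [ 584.11  -284.714  159.286] yawY 8.883513515845447 q [-0.472  0.532  1.615  0.     0.997 -0.627] F [ 0.001  0.164 -0.315] M [-0.009 -0.065 -0.005] tq [ -1.007 -58.483 -25.748   0.006   0.029   0.   ] 87.82208160573926 0.0
lever 398 ((539.81884765625, -20.392440795898438), (18.11888885498047, 71.92660522460938), 5.567334175109863)
wing 117 ((522.5048217773438, 161.8497772216797), (32.68049240112305, 9.901529312133789), 40.385009765625)
```

View pics/t3.png

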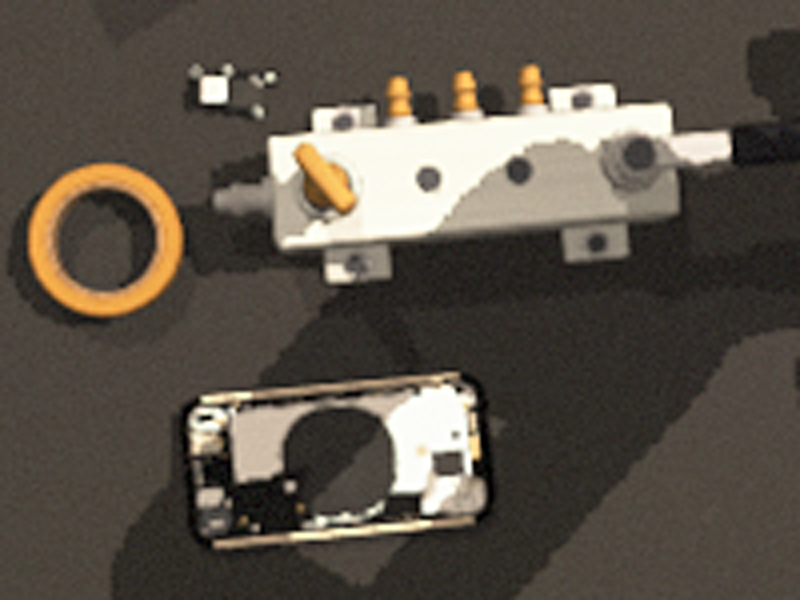

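The lever, at (700,148), now lies in line with the block (5.6° against the block's 5.4°). The wing at (325,180) has turned about 75°, and the speaker, phone and tape haven't moved.

```bash
python3 -c "from h import *;print(close_job())"
```

```text
the job is handed in; nothing more can be done
None
```

I turned the plug clockwise until it went snug at about 0.62 N·m, then swung the valve lever to its open stop; the speaker, phone shell and tape roll were left where they were, and the job was handed in at about 15 s.

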